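# Fit a new coin cell in the kitchen scale

## Task

Fit the new coin cell from the coaster into the kitchen scale: seat it fully down in the round pocket of the pulled-out battery tray (the pocket's exact place is best found by feel: slide the cell along the tray until it drops in), then push the tray all the way home. Be gentle: press and push lightly, do not force or jam anything, and leave the other things where they are.

Things in the scene. Friction and masses are not known exactly. Their poses are not given: they have to be found in the camera images.
- cell: the coin cell: a plain bright steel disc, 24.5 mm in diameter and 7.7 mm thick, 11 to 17 g, lying flat on a round wooden coaster (94 mm across, 5 mm thick, fixed to the worktop), not always at its middle. Origin: centre of its underside; z is its axis, up at the start.
- scale: the kitchen scale, fixed: a flat white case with a steel top, 160 mm along its x, 200 mm along its y, 28.5 mm high. Origin: centre of its underside on the worktop; z up. In the middle of its -x side is a slot; the battery tray sticks out of it along -x.
- slot (a point): mid-width of the slot's mouth, level with the tray's top (scale frame: x -80, y 0, z 14 mm); axes as the scale. The slot is 42 mm wide, its upper edge at z 18.8. The tray in it is a flat grey plate 38 mm wide, top at z 14, with an upright white pull lip across its outer end, 46 mm wide, 4 mm thick, z 5 to 19.5. It slides along x only, is stiff (about 6 N moves it) and stays where left.
- pocket_about (a point): a fixed point of the scale's frame (x -115, y 0, z 14 mm), not of the tray. How far the tray is out is not measured: its one round pocket is centred within 12 mm either way along x of this point, y 0. Pocket: 26.5 mm across (1 mm play round the cell), 5 mm deep, 1 mm chamfer. The lip's inner face is 60 mm beyond the pocket's centre, toward -x; flat plate between.
- cell_home (a point): where the centre of the cell's underside belongs at the end (scale frame: x -20, y 0, z 9 mm): tray home against its stop, lip against the case (inner face at x -80). A cell seated in the pocket has its underside at z 9 and its top at z 16.7, and passes into the slot; one lying on the plate (top at z 21.7) jams against the slot's upper edge.
- spoon: a teaspoon lying on the worktop, bystander, 130 x 26 x 11 mm; origin: centre of its underside
- tealight: a tealight candle in a metal cup, bystander, 38 mm across, 15 mm high; origin: centre of its underside
- cup: a small white cup, red inside, bystander, 62 x 92 x 51 mm; origin: centre of its underside
- peg: a wooden clothes peg, bystander, 15 x 72 x 12 mm; origin: centre of its underside
- pen: a white felt pen with a blue cap, bystander, 135 mm long, 17 mm thick; origin: centre of its underside

How it is judged:
By the outcome, as a careful person would: the job done as asked, in the order asked, and still so for the second after the job is handed in, with the robot touching nothing.
It also fails if it takes over 72 s, if anything falls off the work surface, if the arm or the gripper's body presses on something with over 40 N, if the wrist force passes 120 N, or if a joint passes its speed limit or range.

## Robot

A 6-joint arm with a two-finger parallel gripper is mounted at the origin on a cart in front of the work surface, level with it; the furniture and walls round the work are solid. World frame = base frame: x ahead of the robot, y to its left, z up, the work surface at z = 0. Lengths are in mm, angles in rad, forces in N, time in s.
With the tool pointing down it reaches from about 275 to 1000 mm from the base axis. Payload 8.4 kg.
Tool frame: the origin (TCP) lies at the very end of the fingers, on their centre line; the grasp point (between the pads) lies 19 mm behind it; z points along the fingers, y is the line along which they close (so a half turn about z gives the same grasp; the last joint's range is limited). The gripper opens to 85 mm and grips with 20 to 120 N. Pads are 22 mm wide; open, the fingers measure 114 mm over their backs; the gripper's body (76 mm by 85 mm) begins 54 mm behind the grasp point. The pads swing forward as they close: fully open they stand 13 mm farther back than shut.
Start: joints at [1.211, 0.353, 1.633, -0, 1.155, -0.002], TCP at [218.883, 585.421, 202.481] pointing down, gripper open.
Joint ranges: [-2.63, 2.63], [-0.92, 2.1], [0.06, 2.66], [-1.3, 4.44], [0, 2.69], [-3.02, 3.02]. Speed limits (rad/s): [2.22, 2.22, 2.79, 3.14, 3.14, 3.14].

## Interface

Orientations are given as [roll, pitch, yaw] about the fixed x, y, z axes, in that order (R = Rz(yaw) Ry(pitch) Rx(roll)).
In Python, from rig import sensors, grab_frame, camera_params, order gives the robot as it stands. The module is installed in compiled form; this text tells all that it offers.
- The arm moves only by the tool move_arm, never from a script. Its argument "motion" is a list of rows, each a list of 7 numbers: the turn, a rotation vector about the tool's x, y, z in normalised numbers (1 is 4 rad), then the shift along the tool's x, y, z in a scale on which 1.0 is 75 cm, then the finger opening in m, from 0 to 0.0854. A call has 1 to 8 rows; each row is the pose to reach, as a shift and turn from the pose commanded when the call began, along the tool's axes at that moment; what a row does not reach only later rows make up. A row lasts 1/8 s, in which the tool goes at most 62.5 mm and 10.7 degrees, less where a joint would pass 70% of its speed; a pose out of reach is approached as far as the arm can. No shift or turn number may pass 1 either way. A call with a gripper value outside its range is refused whole. The fingers move at their own pace and stop on an object; "grip_force" is the grip in N (left out, the last holds). Time passes only in rows, so rows that repeat a pose let the fingers close. It gives the time, the measured TCP pose, the force, the opening and the grip force at its end, in the units of the state.
- sensors.sense(): the state, without advancing time (a new reading comes with each control period).
- grab_frame(name): name is "side" or "top" or "wrist"; returns (picture, depth): 480x640x3 uint8, red, green, blue; 480x640 float32, mm along the optical axis (not along the pixel's ray), 0 where there is no reading.
- camera_params(name): a dict with "camera_matrix" (3x3 intrinsics, pixels), "world_from_camera" (4x4, takes a point from camera to world coordinates). Camera axes: x right, y down, z forward; pixel columns grow to the right and rows downward; lengths in mm; the calibration is good to about 2 mm. The wrist camera is an equidistant fisheye: a pixel r from the principal point sees the ray r / f radians off the axis. A picture is of the moment at which its call begins: read the wrist's pose just before it. camera_params takes no time and is no camera call; for the wrist camera it gives the pose at the moment of the call.
- order.sign_off(): hands the job in; it is judged then, once.
The state is a dict: "clock": time; "qpos": joint angles; "qvel": joint speeds; "joint_efforts": joint torques, N m; "eef_pos": TCP position; "tcp_rot": TCP orientation; "contact_force": force on the tool from outside, world axes, zero at the start; "wrist_torque": the same for the moment, N m; "opening": opening from 0.0 (shut) to 1.0 (fully open); "grasp_force": force on a finger pad.
Only numpy, scipy, OpenCV 4.12 (cv2) and the standard library are available. Lean on these libraries where they do the work, as an engineer would, in place of code of your own. Each camera call takes 0.05 s, during which the arm holds its last target. There are 200 camera calls.

## Working session

There is one attempt and no reset: what is moved stays moved. The work goes in short steps, Python scripts to look and compute and a tool call to move; the robot and the scene stay as the last step left them, time stands still between calls to the robot, and variables do not carry over. Pictures are saved under pics/ and viewed, at most 10 in all, crops included, and the job is handed in when it is done.

Besides the shell and the picture viewer there is one more tool, called after "Emit:" as name([rows], argument=value, ...), one row to a line, values as JSON. move_arm: Moves the arm, as the interface text tells. Its arguments: {"type":"object","properties":{"motion":{"type":"array","items":{"type":"array","items":{"type":"number"}}},"grip_force":{"type":"number"}},"required":["motion"]}

```bash
mkdir -p pics
python3 - <<'E'
from rig import *
import cv2,numpy as np
for n in("top","side"):
    p,d=grab_frame(n); cv2.imwrite(f"pics/{n}0.png",p[:,:,::-1]); np.savez(f"{n}0.npz",p=p,d=d)
    c=camera_params(n); print(n,c["camera_matrix"].tolist(),np.round(c["world_from_camera"],3).tolist())
print(sensors.sense())
E
```

```text
top [[438.5885311368545, 0.0, 313.9096960326796], [0.0, 438.5885311368545, 244.7612204564429], [0.0, 0.0, 1.0]] [[0.018, -0.996, 0.083, 448.317], [-1.0, -0.017, 0.019, -47.124], [-0.017, -0.083, -0.996, 1003.26], [0.0, 0.0, 0.0, 1.0]]
side [[502.43912901070985, 0.0, 316.3583741345818], [0.0, 502.43912901070985, 240.2331131524186], [0.0, 0.0, 1.0]] [[1.0, -0.007, -0.003, 526.567], [-0.001, -0.554, 0.833, -1105.201], [-0.007, -0.833, -0.554, 783.381], [0.0, 0.0, 0.0, 1.0]]
{'clock': 0.1, 'qpos': array([ 1.21060677e+00,  3.53586162e-01,  1.63402891e+00,  5.51687447e-07,
        1.15520550e+00, -2.40963823e-03]), 'qvel': array([ 2.48855301e-05, -1.48372818e-03, -1.18334599e-03,  5.95316304e-04,
       -6.08710129e-04, -9.77250256e-06]), 'joint_efforts': array([ 3.85716903e-04, -6.06357694e+01, -3.42817533e+01,  1.55507946e-04,
        4.14792841e-03,  1.56423414e-05]), 'eef_pos': array([218.72025656, 585.00273981, 201.84543979]), 'tcp_rot': array([-3.14036474e+00, -3.46327727e-06,  2.78381251e+00]), 'contact_force': array([-0.79139693,  0.2010058 ,  0.14150159]), 'wrist_torque': array([-0.00971556, -0.00528752, -0.02478998]), 'grasp_force': 0.0, 'opening': 0.9979167626712158}
```

View pics/top0.png

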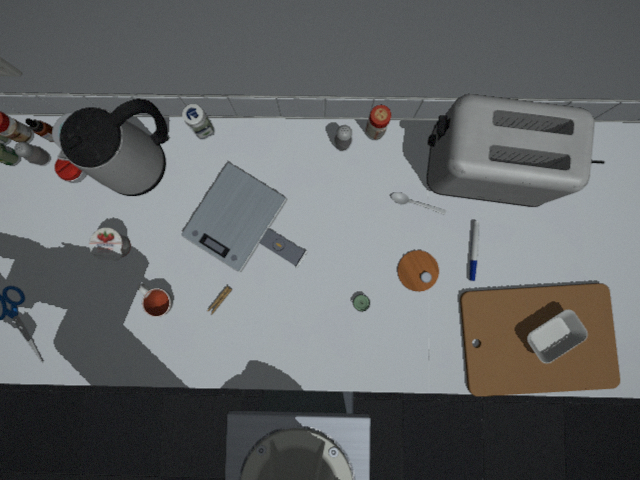

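View pics/side0.png

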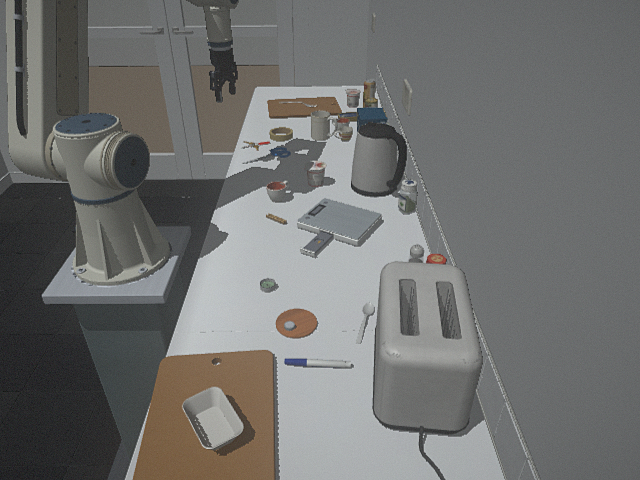

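The top view shows the scale at about (235,215), its tray pointing lower right to a lip near (298,258), and the cell at (426,277) on the coaster (418,270). I'll measure these now.

```bash
cat > h.py <<'E'
import cv2,numpy as np
from rig import *
def ray(n,uv,z):
    c=camera_params(n);K=c["camera_matrix"];T=c["world_from_camera"]
    uv=np.atleast_2d(uv).astype(float)
    r=np.c_[(uv[:,0]-K[0,2])/K[0,0],(uv[:,1]-K[1,2])/K[1,1],np.ones(len(uv))]@T[:3,:3].T
    o=T[:3,3]; return o+r*((z-o[2])/r[:,2])[:,None]
E
python3 - <<'E'
from h import *
p=np.load("top0.npz")["p"]
cr=p[150:290,170:330]; cc=p[240:300,390:450]
a=cv2.resize(cr,None,fx=3.5,fy=3.5,interpolation=cv2.INTER_CUBIC)
b=cv2.resize(cc,(230,230),interpolation=cv2.INTER_CUBIC)
im=np.zeros((490,800,3),np.uint8); im[:,:560]=a; im[:230,565:795]=b
s=np.load("side0.npz")["p"][300:345,265:330]; im[250:250+155,565:565+225]=cv2.resize(s,(225,155),interpolation=cv2.INTER_CUBIC)
cv2.imwrite("pics/crop.png",im[:,:,::-1])
hsv=cv2.cvtColor(p,cv2.COLOR_RGB2HSV)
m=((hsv[...,1]>100)&(hsv[...,0]<20)).astype(np.uint8); m[:240]=0;m[300:]=0;m[:,:390]=0;m[:,445:]=0
cs,_=cv2.findContours(m,cv2.RETR_CCOMP,cv2.CHAIN_APPROX_NONE)
for c in cs:
    if len(c)>12:
        e=cv2.fitEllipse(c);print(len(c),e,ray("top",e[0],5),ray("top",e[0],12.7))
s=np.load("side0.npz")["p"];hs=cv2.cvtColor(s,cv2.COLOR_RGB2HSV)
m=((hs[...,1]>100)&(hs[...,0]<20)).astype(np.uint8); m[:300]=0;m[345:]=0;m[:,:272]=0;m[:,325:]=0
cs,_=cv2.findContours(m,cv2.RETR_CCOMP,cv2.CHAIN_APPROX_NONE)
for c in cs:
    if len(c)>12:
        e=cv2.fitEllipse(c);print('side',len(c),e,ray("side",e[0],5),ray("side",e[0],9))
E
```

```text
116 ((417.7243957519531, 270.4416198730469), (39.308780670166016, 40.30107498168945), 129.6134796142578) [[ 477.16796415 -264.65747372    5.        ]] [[ 476.94542597 -262.97954899   12.7       ]]
34 ((425.6249084472656, 276.92962646484375), (12.127557754516602, 12.935925483703613), 105.52169036865234) [[ 462.83675151 -282.42543641    5.        ]] [[ 462.72475602 -280.61045989   12.7       ]]
side 98 ((295.6956787109375, 322.7458190917969), (27.31777572631836, 40.17505645751953), 85.81703186035156) [[ 475.22727552 -268.64697944    5.        ]] [[ 475.49110142 -272.94591948    9.        ]]
side 37 ((289.36962890625, 325.2972717285156), (12.003567695617676, 13.806539535522461), 100.8122787475586) [[ 461.37985821 -276.76636923    5.        ]] [[ 461.71484419 -281.02358479    9.        ]]
side 22 ((283.6642150878906, 316.0819396972656), (4.69001579284668, 9.104068756103516), 66.52314758300781) [[ 447.03031818 -246.37232695    5.        ]] [[ 447.43904459 -250.78573355    9.        ]]
side 31 ((292.44647216796875, 312.7198181152344), (5.44896125793457, 10.430838584899902), 60.82991027832031) [[ 466.6399993  -235.17212364    5.        ]] [[ 466.9479541  -239.64308663    9.        ]]
```

View pics/crop.png

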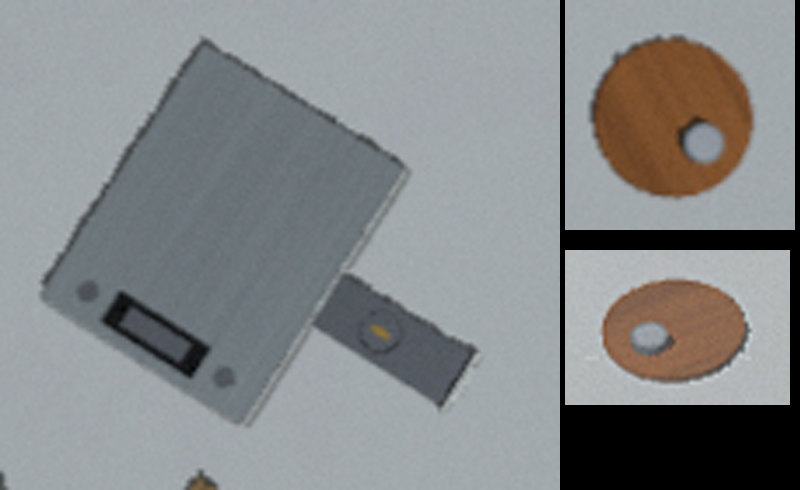

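The crop shows the pocket as a ring with a gold contact at crop (380,332). The scale's top corners are at crop (203,38), (410,170), (247,425) and (40,290), the lip is at (460,380), and the cell is clear on the coaster.

Run:
```python
from h import *
f=lambda a:np.array(a,float)/3.5+[170-.36,150-.36]
C=ray("top",f([(203,38),(410,170),(247,425),(40,290)]),28.5); print(C.round(1))
ctr=C.mean(0); ex=(C[0]-C[1]+C[3]-C[2]); ey=C[0]-C[3]+C[1]-C[2]
print("ctr",ctr,"yaw x",np.degrees(np.arctan2(ex[1],ex[0])),"yaw y-90",np.degrees(np.arctan2(ey[1],ey[0]))-90,np.linalg.norm(ex)/2,np.linalg.norm(ey)/2)
P=ray("top",f([(380,332)]),13)[0]; L=ray("top",f([(480,351),(442,408)]),19.5)
print("pocket",P,"lip",L)
th=np.arctan2(ex[1],ex[0]); th=(th+np.arctan2(ey[1],ey[0])-np.pi/2)/2 if abs(th)<9 else th
R=np.array([[np.cos(th),-np.sin(th)],[np.sin(th),np.cos(th)]])
for q in(P,*L): print((q-ctr)[:2]@R)
```

```text
[[718.6 170.8  28.5]
 [633.8  34.1  28.5]
 [468.1 134.   28.5]
 [552.2 270.1  28.5]]
ctr [593.157702   152.23013812  28.5       ] yaw x 58.23125537967042 yaw y-90 -120.95877363592031 160.45519065295568 193.639389098821
pocket [530.10716018  52.32983691  13.        ] lip [[518.40337888 -12.99465728  19.5       ]
 [481.36457441  10.65121232  19.5       ]]
[  -1.84253425 -118.11877951]
[  22.16325473 -179.98953297]
[ -21.77040337 -179.07636679]
```

```bash
cat >> h.py <<'E'
from scipy.spatial.transform import Rotation as Ro
def row(pos,yaw):
    s=sensors.sense(); R=Ro.from_euler('xyz',s["tcp_rot"]); T=Ro.from_euler('xyz',[np.pi,0,yaw])
    print("t",round(s["clock"],2),"pos",s["eef_pos"].round(1),"F",s["contact_force"].round(1),"open",round(s["opening"],3))
    print("row",(R.inv()*T).as_rotvec().round(4),R.inv().apply(np.array(pos)-s["eef_pos"]).round(1))
E
python3 -c "
from h import *
row([462,-281,180],np.radians(58.6))"
```

```text
t 0.1 pos [218.7 585.  201.8] F [-0.8  0.2  0.1] open 0.998
row [-9.000e-04  1.100e-03  1.761e+00] [-531.1 -725.9   22.7]
```

Units first: shifts go in shares of 75 cm and turns go in shares of 4 rad. So -0.4 m / 0.75 = -0.5333, -0.35 m / 0.75 = -0.4667, 1.2 rad / 4 = 0.3.

Emit:
move_arm([
  [0, 0, 0.0375, -0.0533, -0.0667, 0, 0.085],
  [0, 0, 0.075, -0.1067, -0.1333, 0, 0.085],
  [0, 0, 0.1125, -0.16, -0.2, 0, 0.085],
  [0, 0, 0.15, -0.2133, -0.2667, 0, 0.085],
  [0, 0, 0.1875, -0.2667, -0.3333, 0, 0.085],
  [0, 0, 0.225, -0.32, -0.4, 0, 0.085],
  [0, 0, 0.2625, -0.3733, -0.4667, 0, 0.085],
  [0, 0, 0.3, -0.4133, -0.5333, 0, 0.085],
])

```text
clock: 1.1
eef_pos: [368.3, 106.7, 202.6]
tcp_rot: [3.141, -0.0, 1.579]
contact_force: [1.8, -0.4, 0.5]
opening: 0.99
grasp_force: 0.0
```

```bash
python3 -c "
from h import *
row([462,-281,180],np.radians(58.6))"
```

```text
t 1.1 pos [368.3 106.7 202.6] F [ 1.8 -0.4  0.5] open 0.99
row [ 8.000e-04 -4.000e-04  5.565e-01] [-388.5   90.4   22.7]
```

To row units: -0.385 m / 0.75 = -0.5133, -0.31 m / 0.75 = -0.4133, 0.555 rad / 4 = 0.1388.

Emit:
move_arm([
  [0, 0, 0.02, -0.0667, 0.016, 0.004, 0.085],
  [0, 0, 0.04, -0.1333, 0.032, 0.008, 0.085],
  [0, 0, 0.06, -0.2, 0.048, 0.012, 0.085],
  [0, 0, 0.08, -0.2667, 0.064, 0.016, 0.085],
  [0, 0, 0.1, -0.3333, 0.08, 0.02, 0.085],
  [0, 0, 0.12, -0.4133, 0.096, 0.024, 0.085],
  [0, 0, 0.1388, -0.48, 0.1133, 0.028, 0.085],
  [0, 0, 0.1388, -0.5133, 0.12, 0.0293, 0.085],
])

```text
clock: 2.1
eef_pos: [462.9, -277.5, 180.0]
tcp_rot: [-3.141, 0.0, 1.027]
contact_force: [0.3, 0.7, 0.0]
opening: 0.999
grasp_force: 0.0
```

Run:
```python
from h import *
c=camera_params("wrist");p,d=grab_frame("wrist");cv2.imwrite("pics/w1.png",p[:,:,::-1])
print(c["camera_matrix"],c["world_from_camera"].round(3));row([462,-281,180],np.radians(58.6))
```

```text
[[371.64829954   0.         324.02512599]
 [  0.         371.64829954 233.55369264]
 [  0.           0.           1.        ]] [[ 8.55000e-01 -4.91000e-01 -1.66000e-01  5.05627e+02]
 [-5.18000e-01 -8.11000e-01 -2.71000e-01 -2.07384e+02]
 [-1.00000e-03  3.18000e-01 -9.48000e-01  3.51655e+02]
 [ 0.00000e+00  0.00000e+00  0.00000e+00  1.00000e+00]]
t 2.15 pos [ 463.5 -279.1  180. ] F [-0.2 -1.4 -0.3] open 0.996
row [0.0007 0.0009 0.0055] [-2.4 -0.3  0. ]
```

View pics/w1.png

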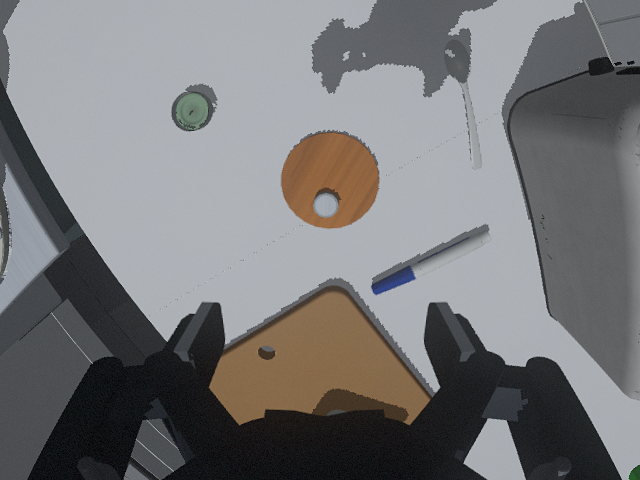

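The wrist view shows the cell at (326,205) on the coaster, with the open fingers centred around column 324.

```bash
cat >> h.py <<'E'
def wray(c,uv,z):
    K=c["camera_matrix"];T=c["world_from_camera"]
    q=(np.atleast_2d(uv).astype(float)-K[:2,2])/K[0,0]; t=np.linalg.norm(q,axis=1)
    r=np.c_[q/t[:,None]*np.sin(t)[:,None],np.cos(t)]@T[:3,:3].T
    o=T[:3,3]; return o+r*((z-o[2])/r[:,2])[:,None]
E
python3 - <<'E'
from h import *
c=camera_params("wrist");p,d=grab_frame("wrist")
h=cv2.cvtColor(p,cv2.COLOR_RGB2HSV)
m=((h[...,1]<60)&(h[...,2]>110)).astype(np.uint8)
m[:185]=0;m[225:]=0;m[:,:305]=0;m[:,345:]=0
cs,_=cv2.findContours(m,cv2.RETR_EXTERNAL,cv2.CHAIN_APPROX_NONE)
for k in cs:
    if len(k)>20:
        w=wray(c,k[:,0],12.7)[:,:2].astype(np.float32); print(len(k),cv2.fitEllipse(w),cv2.minEnclosingCircle(w))
        q=cv2.fitEllipse(w)[0]
row([*q,40],np.radians(58.6))
E
```

```text
68 ((462.05987548828125, -281.0728759765625), (22.82625961303711, 22.847707748413086), 146.21145629882812) ((461.9546203613281, -281.0538635253906), 11.943682670593262)
t 2.2 pos [ 462.9 -276.9  180. ] F [-0.2 -0.3 -0.2] open 0.997
row [-0.0004  0.0002  0.0052] [ -4.    1.5 140. ]
```

To row units: 0.14 m / 0.75 = 0.1867, 0.12 m / 0.75 = 0.16, 0.005 rad / 4 = 0.0013.

Emit:
move_arm([
  [0, 0, 0.0013, -0.004, 0.0013, 0.0533, 0.045],
  [0, 0, 0.0013, -0.004, 0.0013, 0.1067, 0.045],
  [0, 0, 0.0013, -0.004, 0.0013, 0.16, 0.045],
  [0, 0, 0.0013, -0.004, 0.0013, 0.1867, 0.045],
  [0, 0, 0.0013, -0.004, 0.0013, 0.1867, 0.045],
  [0, 0, 0.0013, -0.004, 0.0013, 0.1867, 0.045],
])

```text
clock: 2.95
eef_pos: [462.6, -277.8, 41.4]
tcp_rot: [3.141, -0.0, 1.025]
contact_force: [0.5, -0.9, 0.9]
opening: 0.523
grasp_force: 0.0
```

Run:
```python
from h import *
row([462.1,-281.1,12],np.radians(58.6))
c=camera_params("wrist");p,d=grab_frame("wrist");np.savez("w2.npz",p=p,d=d);cv2.imwrite("pics/w2.png",p[:,:,::-1])
row([462.1,-281.1,12],np.radians(58.6))
```

```text
t 2.95 pos [ 462.6 -277.8   41.4] F [ 0.5 -0.9  0.9] open 0.523
row [ 0.0007 -0.0001  0.0022] [-3.1  1.2 29.4]
t 3.0 pos [ 462.9 -278.2   41.7] F [-0.2 -0.1  0.4] open 0.524
row [ 0.0016 -0.0001  0.0019] [-2.9  0.8 29.7]
```

View pics/w2.png

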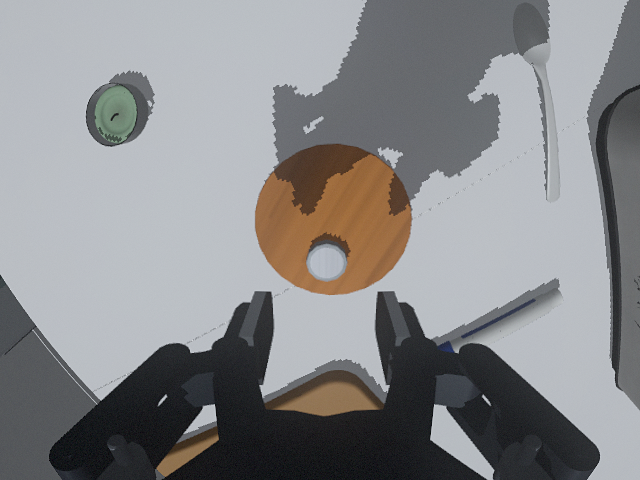

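The cell is at (327,262), between the finger centre lines, with the tips at (265,293) and (383,293). I'll use the depth picture to see how far the tips stand back from the TCP.

Run:
```python
from h import *
c=camera_params("wrist");d=np.load("w2.npz")["d"]
K=c["camera_matrix"];T=c["world_from_camera"]
v,u=np.mgrid[285:390,235:420]; z=d[285:390,235:420]
q=np.stack([(u-K[0,2])/K[0,0],(v-K[1,2])/K[0,0]],-1);t=np.linalg.norm(q,axis=-1)
ok=(z>0)&(z<260)
pc=np.stack([q[...,0]/t*np.tan(t)*z,q[...,1]/t*np.tan(t)*z,z],-1)
w=pc@T[:3,:3].T+T[:3,3]
s=sensors.sense();R=Ro.from_euler('xyz',s["tcp_rot"])
tl=R.inv().apply((w[ok]-s["eef_pos"]).reshape(-1,3))
for side in(-1,1):
    k=tl[(tl[:,1]*side>0)&(tl[:,2]>-60)]
    print(side,len(k),np.percentile(k[:,2],[90,97,99,100]).round(1),"inner y",np.percentile(np.abs(k[:,1]),[0,1,5]).round(1),"x",np.percentile(k[:,0],[1,50,99]).round(1))
```

```text
-1 7020 [41.9 42.2 42.5 43.3] inner y [0.1 0.1 2.1] x [-102.3  -48.    11.6]
1 7433 [41.9 42.3 42.5 43.5] inner y [0.5 0.6 2.6] x [-99.7 -47.5  11.5]
```

Run:
```python
from h import *
c=camera_params("wrist");d=np.load("w2.npz")["d"]
K=c["camera_matrix"];T=c["world_from_camera"]
v,u=np.mgrid[285:390,235:420]; z=d[285:390,235:420]
q=np.stack([(u-K[0,2])/K[0,0],(v-K[1,2])/K[0,0]],-1);t=np.linalg.norm(q,axis=-1)
pc=np.stack([q[...,0]/t*np.tan(t)*z,q[...,1]/t*np.tan(t)*z,z],-1)
w=pc@T[:3,:3].T+T[:3,3]
s=sensors.sense();R=Ro.from_euler('xyz',s["tcp_rot"])
tl=R.inv().apply((w[z>0]-s["eef_pos"]).reshape(-1,3))
for side in(-1,1):
    k=tl[(tl[:,1]*side>0)&(tl[:,2]<15)&(tl[:,2]>-30)]
    print(side,len(k),np.percentile(k[:,2],[50,90,97,99,100]).round(1),"inner y",np.percentile(np.abs(k[:,1]),[0,1,5]).round(1),"x",np.percentile(k[:,0],[1,50,99]).round(1))
```

```text
Traceback (most recent call last):
IndexError: index -1 is out of bounds for axis 0 with size 0
```

To row units: 0.028 m / 0.75 = 0.0373, 0.02 m / 0.75 = 0.0267, 0.002 rad / 4 = 0.0005.

Emit:
move_arm([
  [0, 0, 0.0005, -0.004, 0.0013, 0.0133, 0.034],
  [0, 0, 0.0005, -0.004, 0.0013, 0.0267, 0.034],
  [0, 0, 0.0005, -0.004, 0.0013, 0.0373, 0.034],
  [0, 0, 0.0005, -0.004, 0.0013, 0.0373, 0.034],
  [0, 0, 0.0005, -0.004, 0.0013, 0.0373, 0.034],
])

```text
clock: 3.62
eef_pos: [461.5, -281.5, 12.4]
tcp_rot: [-3.141, 0.0, 1.022]
contact_force: [0.2, -0.2, -0.6]
opening: 0.398
grasp_force: 0.0
```

To row units: 0.002 m / 0.75 = 0.0027.

Emit:
move_arm([
  [0, 0, 0, 0, 0, 0.0027, 0.034],
  [0, 0, 0, 0, 0, 0.0027, 0.034],
])

```text
clock: 3.88
eef_pos: [461.5, -281.5, 10.5]
tcp_rot: [3.141, 0.0, 1.022]
contact_force: [0.1, -0.3, -0.0]
opening: 0.396
grasp_force: 0.0
```

To row units: 0.002 m / 0.75 = 0.0027.

Emit:
move_arm([
  [0, 0, 0, 0, 0, 0.0027, 0.034],
  [0, 0, 0, 0, 0, 0.0027, 0.034],
])

```text
clock: 4.12
eef_pos: [461.4, -281.4, 8.4]
tcp_rot: [-3.141, 0.0, 1.022]
contact_force: [-0.4, -0.1, -0.5]
opening: 0.4
grasp_force: 0.0
```

To row units: 0.001 m / 0.75 = 0.0013.

Emit:
move_arm([
  [0, 0, 0, 0, 0, 0.0013, 0.034],
  [0, 0, 0, 0, 0, 0.0013, 0.034],
])

```text
clock: 4.38
eef_pos: [461.4, -281.4, 7.4]
tcp_rot: [-3.141, -0.0, 1.022]
contact_force: [-0.6, -0.8, 0.1]
opening: 0.398
grasp_force: 0.0
```

To row units: 0.001 m / 0.75 = 0.0013.

Emit:
move_arm([
  [0, 0, 0, 0, 0, 0.0013, 0.034],
  [0, 0, 0, 0, 0, 0.0013, 0.034],
])

```text
clock: 4.62
eef_pos: [461.4, -281.4, 6.4]
tcp_rot: [-3.141, 0.0, 1.022]
contact_force: [-0.1, -0.1, 0.1]
opening: 0.393
grasp_force: 0.0
```

To row units: 0.001 m / 0.75 = 0.0013.

Emit:
move_arm([
  [0, 0, 0, 0, 0, 0.0013, 0.034],
  [0, 0, 0, 0, 0, 0.0013, 0.034],
])

```text
clock: 4.88
eef_pos: [461.4, -281.4, 5.4]
tcp_rot: [-3.141, -0.0, 1.022]
contact_force: [-0.4, 0.1, -0.0]
opening: 0.401
grasp_force: 0.0
```

To row units: 0.001 m / 0.75 = 0.0013.

Emit:
move_arm([
  [0, 0, 0, 0, 0, 0.0013, 0.034],
  [0, 0, 0, 0, 0, 0.0013, 0.034],
])

```text
clock: 5.12
eef_pos: [461.4, -281.5, 4.4]
tcp_rot: [-3.141, 0.0, 1.022]
contact_force: [0.2, 0.2, -0.9]
opening: 0.4
grasp_force: 0.0
```

To row units: 0.001 m / 0.75 = 0.0013.

Emit:
move_arm([
  [0, 0, 0, 0, 0, 0.0013, 0.034],
  [0, 0, 0, 0, 0, 0.0013, 0.034],
])

```text
clock: 5.38
eef_pos: [461.4, -281.4, 3.4]
tcp_rot: [-3.141, 0.0, 1.022]
contact_force: [-0.1, -0.7, -1.1]
opening: 0.4
grasp_force: 0.0
```

To row units: 0.001 m / 0.75 = 0.0013.

Emit:
move_arm([
  [0, 0, 0, 0, 0, 0.0013, 0.034],
  [0, 0, 0, 0, 0, 0.0013, 0.034],
])

```text
clock: 5.62
eef_pos: [461.4, -281.4, 2.4]
tcp_rot: [-3.141, -0.0, 1.022]
contact_force: [-0.1, 0.5, 0.3]
opening: 0.4
grasp_force: 0.0
```

To row units: 0.001 m / 0.75 = 0.0013.

Emit:
move_arm([
  [0, 0, 0, 0, 0, 0.0013, 0.034],
  [0, 0, 0, 0, 0, 0.0013, 0.034],
])

```text
clock: 5.88
eef_pos: [461.4, -281.4, 1.4]
tcp_rot: [-3.141, 0.0, 1.022]
contact_force: [-0.0, -0.8, 0.5]
opening: 0.397
grasp_force: 0.0
```

To row units: 0.001 m / 0.75 = 0.0013.

Emit:
move_arm([
  [0, 0, 0, 0, 0, 0.0013, 0.034],
  [0, 0, 0, 0, 0, 0.0013, 0.034],
])

```text
clock: 6.12
eef_pos: [461.4, -281.4, 0.4]
tcp_rot: [-3.141, 0.0, 1.022]
contact_force: [-0.8, -0.7, 0.0]
opening: 0.398
grasp_force: 0.0
```

To row units: 0.001 m / 0.75 = 0.0013.

Emit:
move_arm([
  [0, 0, 0, 0, 0, 0.0013, 0.034],
  [0, 0, 0, 0, 0, 0.0013, 0.034],
])

```text
clock: 6.38
eef_pos: [461.4, -281.4, -0.6]
tcp_rot: [-3.141, 0.0, 1.022]
contact_force: [0.0, -0.5, -0.2]
opening: 0.397
grasp_force: 0.0
```

To row units: 0.001 m / 0.75 = 0.0013.

Emit:
move_arm([
  [0, 0, 0, 0, 0, 0.0013, 0.034],
  [0, 0, 0, 0, 0, 0.0013, 0.034],
])

```text
clock: 6.62
eef_pos: [461.4, -281.4, -1.6]
tcp_rot: [-3.142, -0.0, 1.022]
contact_force: [0.2, -0.1, -0.0]
opening: 0.397
grasp_force: 0.0
```

To row units: 0.001 m / 0.75 = 0.0013.

Emit:
move_arm([
  [0, 0, 0, 0, 0, 0.0013, 0.034],
  [0, 0, 0, 0, 0, 0.0013, 0.034],
])

```text
clock: 6.88
eef_pos: [461.4, -281.4, -2.6]
tcp_rot: [-3.141, 0.0, 1.022]
contact_force: [0.9, -0.1, 0.4]
opening: 0.4
grasp_force: 0.0
```

Run:
```python
from h import *
p,_=grab_frame("wrist");s,_=grab_frame("side")
im=np.zeros((560,800,3),np.uint8); im[:300,:400]=cv2.resize(p[180:420,160:480],(400,300)); im[:300,400:]=cv2.resize(s[270:360,230:350],(400,300))
cv2.imwrite("pics/m3.png",im[:300,:,::-1])
```

```text
(no output)
```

View pics/m3.png

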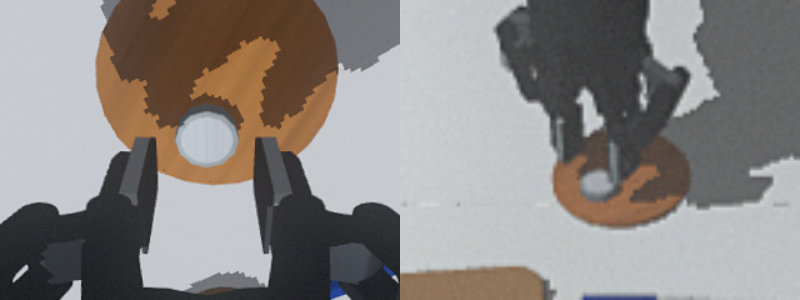

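The cell sits centred between the pads at crop (207,138), with the tips still a little above the coaster. I'll keep feeling downward.

To row units: 0.001 m / 0.75 = 0.0013.

Emit:
move_arm([
  [0, 0, 0, 0, 0, 0.0013, 0.034],
  [0, 0, 0, 0, 0, 0.0013, 0.034],
])

```text
clock: 7.22
eef_pos: [461.4, -281.5, -3.6]
tcp_rot: [-3.142, 0.0, 1.022]
contact_force: [0.3, 0.1, 0.3]
opening: 0.394
grasp_force: 0.0
```

Emit:
move_arm([
  [0, 0, 0, 0, 0, 0.0013, 0.034],
  [0, 0, 0, 0, 0, 0.0013, 0.034],
])

```text
clock: 7.48
eef_pos: [461.4, -281.4, -4.6]
tcp_rot: [-3.141, 0.0, 1.022]
contact_force: [0.8, 1.2, 0.1]
opening: 0.398
grasp_force: 0.0
```

The wrist picture puts the tips about 25–30 mm behind the TCP figure. I'll keep going down in small felt steps.

To row units: 0.003 m / 0.75 = 0.004, 0.002 m / 0.75 = 0.0027.

Emit:
move_arm([
  [0, 0, 0, 0, 0, 0.0027, 0.034],
  [0, 0, 0, 0, 0, 0.004, 0.034],
  [0, 0, 0, 0, 0, 0.004, 0.034],
])

```text
clock: 7.85
eef_pos: [461.4, -281.4, -7.6]
tcp_rot: [-3.141, 0.0, 1.022]
contact_force: [0.0, -0.3, -0.3]
opening: 0.396
grasp_force: 0.0
```

To row units: 0.002 m / 0.75 = 0.0027, 0.001 m / 0.75 = 0.0013.

Emit:
move_arm([
  [0, 0, 0, 0, 0, 0.0013, 0.034],
  [0, 0, 0, 0, 0, 0.0027, 0.034],
  [0, 0, 0, 0, 0, 0.0027, 0.034],
])

```text
clock: 8.22
eef_pos: [461.4, -281.4, -9.6]
tcp_rot: [-3.141, -0.0, 1.022]
contact_force: [0.0, 0.1, 0.0]
opening: 0.399
grasp_force: 0.0
```

Run:
```python
from h import *
s=sensors.sense();print(s)
c=camera_params("wrist");p,_=grab_frame("wrist");np.savez("w4.npz",p=p,T=c["world_from_camera"],K=c["camera_matrix"])
s_,_=grab_frame("side")
im=np.zeros((600,800,3),np.uint8); im[:300,:400]=cv2.resize(p[180:420,160:480],(400,300)); im[:,400:]=cv2.resize(s_[270:360,250:310],(400,600),interpolation=cv2.INTER_CUBIC)
cv2.imwrite("pics/m4.png",im[:,:,::-1])
```

```text
{'clock': 8.225, 'qpos': array([-5.50449834e-01,  5.19279508e-01,  1.95822251e+00,  1.12113308e-05,
        6.64256872e-01, -1.45848637e-03]), 'qvel': array([ 0.00063865, -0.00096083, -0.00202287,  0.00084845,  0.00112381,
        0.00151402]), 'joint_efforts': array([ 1.30935325e-03, -5.83088708e+01, -2.06552052e+01, -5.17778665e-05,
       -1.75698381e-02,  1.91466086e-05]), 'eef_pos': array([ 461.40708721, -281.41376799,   -9.59492209]), 'tcp_rot': array([-3.14142643e+00, -7.15246703e-06,  1.02179615e+00]), 'contact_force': array([0.00161118, 0.08391558, 0.01245471]), 'wrist_torque': array([-0.00222591, -0.06533439,  0.00825081]), 'grasp_force': 0.0, 'opening': 0.3992076451407516}
```

View pics/m4.png

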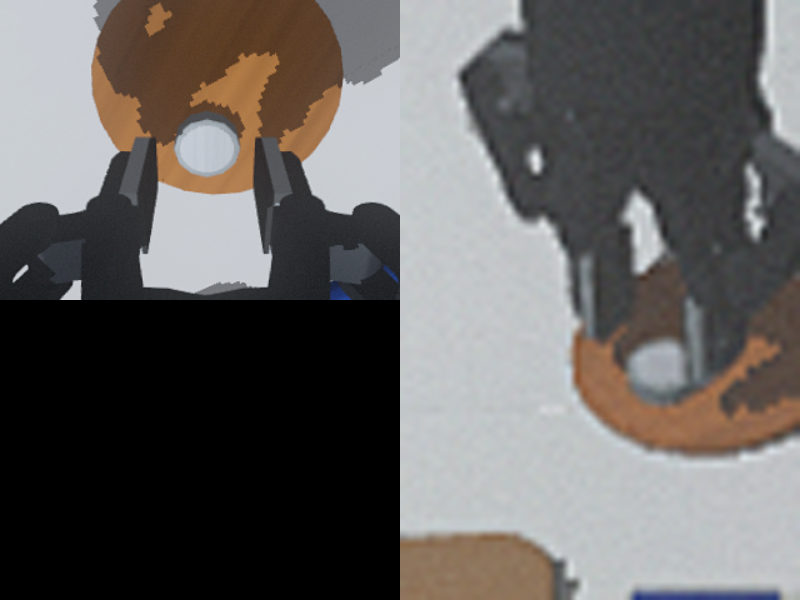

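The side crop shows the right pad tip at (695,383), about 7–10 mm above the cell top. Both views agree that the tips are at z≈20 now, so I'm continuing down.

To row units: 0.005 m / 0.75 = 0.0067, 0.003 m / 0.75 = 0.004.

Emit:
move_arm([
  [0, 0, 0, 0, 0, 0.004, 0.034],
  [0, 0, 0, 0, 0, 0.0067, 0.034],
  [0, 0, 0, 0, 0, 0.0067, 0.034],
])

```text
clock: 8.7
eef_pos: [461.3, -281.4, -14.8]
tcp_rot: [-3.141, 0.0, 1.022]
contact_force: [-0.5, -0.3, -0.2]
opening: 0.4
grasp_force: 0.0
```

To row units: 0.003 m / 0.75 = 0.004, 0.002 m / 0.75 = 0.0027.

Emit:
move_arm([
  [0, 0, 0, 0, 0, 0.0027, 0.034],
  [0, 0, 0, 0, 0, 0.004, 0.034],
  [0, 0, 0, 0, 0, 0.004, 0.034],
])

```text
clock: 9.07
eef_pos: [461.4, -281.4, -17.6]
tcp_rot: [-3.141, 0.0, 1.022]
contact_force: [0.8, -0.5, -0.8]
opening: 0.397
grasp_force: 0.0
```

To row units: 0.002 m / 0.75 = 0.0027, 0.001 m / 0.75 = 0.0013.

Emit:
move_arm([
  [0, 0, 0, 0, 0, 0.0013, 0.034],
  [0, 0, 0, 0, 0, 0.0027, 0.034],
  [0, 0, 0, 0, 0, 0.0027, 0.034],
])

```text
clock: 9.45
eef_pos: [461.4, -281.4, -19.6]
tcp_rot: [-3.141, 0.0, 1.022]
contact_force: [-0.0, 0.9, -0.4]
opening: 0.402
grasp_force: 0.0
```

To row units: 0.001 m / 0.75 = 0.0013.

Emit:
move_arm([
  [0, 0, 0, 0, 0, 0.0013, 0.034],
  [0, 0, 0, 0, 0, 0.0013, 0.034],
])

```text
clock: 9.7
eef_pos: [461.4, -281.4, -20.6]
tcp_rot: [-3.141, 0.0, 1.022]
contact_force: [0.6, -0.5, -0.2]
opening: 0.399
grasp_force: 0.0
```

To row units: 0.001 m / 0.75 = 0.0013.

Emit:
move_arm([
  [0, 0, 0, 0, 0, 0.0013, 0.034],
  [0, 0, 0, 0, 0, 0.0013, 0.034],
])

```text
clock: 9.95
eef_pos: [461.4, -281.4, -21.6]
tcp_rot: [-3.141, 0.0, 1.022]
contact_force: [-0.1, 0.8, 0.3]
opening: 0.401
grasp_force: 0.0
```

To row units: 0.001 m / 0.75 = 0.0013.

Emit:
move_arm([
  [0, 0, 0, 0, 0, 0.0013, 0.034],
  [0, 0, 0, 0, 0, 0.0013, 0.034],
])

```text
clock: 10.2
eef_pos: [461.4, -281.4, -22.6]
tcp_rot: [-3.141, 0.0, 1.022]
contact_force: [1.3, -0.0, -0.3]
opening: 0.394
grasp_force: 0.0
```

To row units: 0.001 m / 0.75 = 0.0013.

Emit:
move_arm([
  [0, 0, 0, 0, 0, 0.0013, 0.034],
  [0, 0, 0, 0, 0, 0.0013, 0.034],
])

```text
clock: 10.45
eef_pos: [461.4, -281.5, -23.6]
tcp_rot: [-3.141, 0.0, 1.022]
contact_force: [0.4, -0.5, -0.6]
opening: 0.397
grasp_force: 0.0
```

To row units: 0.001 m / 0.75 = 0.0013.

Emit:
move_arm([
  [0, 0, 0, 0, 0, 0.0013, 0.034],
  [0, 0, 0, 0, 0, 0.0013, 0.034],
])

```text
clock: 10.7
eef_pos: [461.5, -281.5, -24.5]
tcp_rot: [3.142, -0.0, 1.022]
contact_force: [0.4, -0.0, 1.2]
opening: 0.396
grasp_force: 0.1
```

To row units: 0.001 m / 0.75 = 0.0013.

Emit:
move_arm([
  [0, 0, 0, 0, 0, 0.0013, 0.034],
  [0, 0, 0, 0, 0, 0.0013, 0.034],
])

```text
clock: 10.95
eef_pos: [461.5, -281.5, -24.6]
tcp_rot: [3.141, -0.0, 1.022]
contact_force: [-3.1, 1.9, 14.2]
opening: 0.401
grasp_force: 7.0
```

Run:
```python
from h import *
p,_=grab_frame("wrist")
s_,_=grab_frame("side")
im=np.zeros((600,800,3),np.uint8); im[:300,:400]=cv2.resize(p[180:420,160:480],(400,300)); im[:,400:]=cv2.resize(s_[290:350,265:305],(400,600),interpolation=cv2.INTER_CUBIC)
cv2.imwrite("pics/m5.png",im[:,:,::-1])
```

```text
(no output)
```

View pics/m5.png

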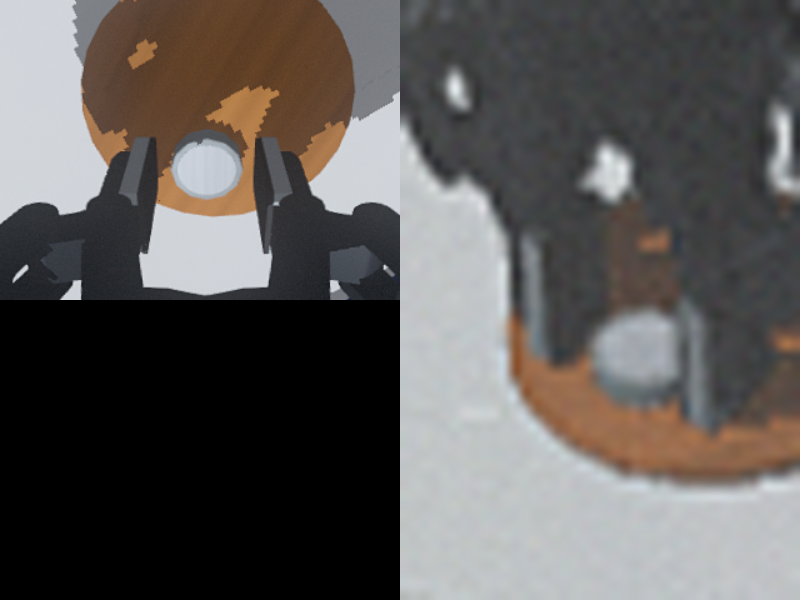

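Contact is felt at TCP z −24.6 (tips on the coaster), and the cell stands between the pads at (207,168). I'll raise 5.5 mm and grip lightly.

To row units: -0.0055 m / 0.75 = -0.0073.

Emit:
move_arm([
  [0, 0, 0, 0, 0, -0.0073, 0.034],
  [0, 0, 0, 0, 0, -0.0073, 0.034],
  [0, 0, 0, 0, 0, -0.0073, 0.028],
  [0, 0, 0, 0, 0, -0.0073, 0.022],
  [0, 0, 0, 0, 0, -0.0073, 0.02],
  [0, 0, 0, 0, 0, -0.0073, 0.02],
  [0, 0, 0, 0, 0, -0.0073, 0.02],
], grip_force=25)

```text
clock: 11.92
eef_pos: [461.4, -281.4, -20.0]
tcp_rot: [-3.141, 0.0, 1.022]
contact_force: [-0.2, 0.7, 3.7]
opening: 0.264
grasp_force: 24.3
```

To row units: -0.09 m / 0.75 = -0.12, -0.06 m / 0.75 = -0.08.

Emit:
move_arm([
  [0, 0, 0, 0, 0, -0.0133, 0.02],
  [0, 0, 0, 0, 0, -0.04, 0.02],
  [0, 0, 0, 0, 0, -0.08, 0.02],
  [0, 0, 0, 0, 0, -0.12, 0.02],
  [0, 0, 0, 0, 0, -0.12, 0.02],
])

```text
clock: 12.55
eef_pos: [463.1, -282.5, 72.5]
tcp_rot: [3.137, 0.0, 1.022]
contact_force: [0.5, -0.2, 0.3]
opening: 0.262
grasp_force: 24.5
```

Run:
```python
from h import *
c=camera_params("wrist")
p,_=grab_frame("wrist")
np.savez("w6.npz",p=p,T=c["world_from_camera"])
print(sensors.sense()["grasp_force"],sensors.sense()["opening"])
cv2.imwrite("pics/w6.png",cv2.resize(p[200:350,230:420],(760,600),interpolation=cv2.INTER_CUBIC)[:,:,::-1])
row([530.1,52.3,70],np.radians(58.6))
```

```text
24.515545964241028 0.25503798083566837
t 12.6 pos [ 462.2 -281.9   71.1] F [-0.1 -0.7 -0.3] open 0.255
row [ 0.0025  0.     -0.001 ] [ 320.5 -116.5    0.8]
```

View pics/w6.png

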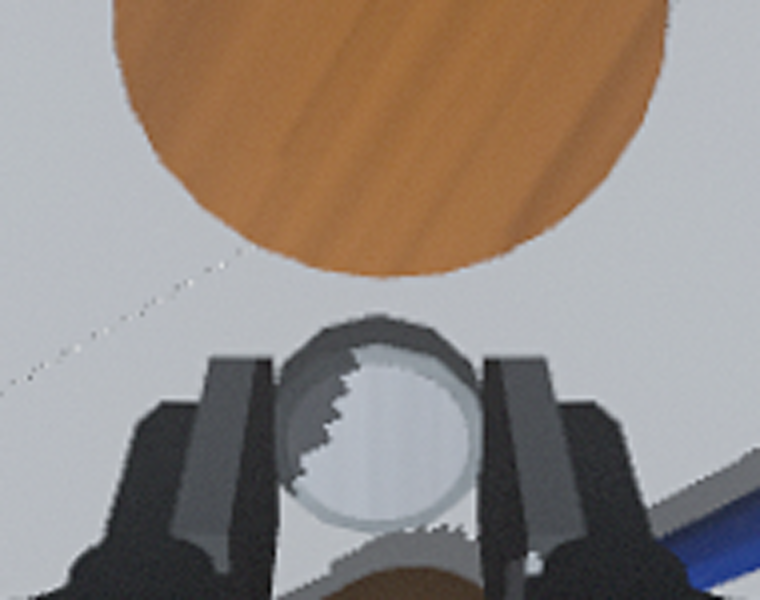

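The cell is held level between the pads, at crop (380,440). I'm moving to a viewing place short of the pocket.

To row units: 0.26 m / 0.75 = 0.3467, 0.24 m / 0.75 = 0.32.

Emit:
move_arm([
  [0, 0, 0, 0.0533, -0.02, 0, 0.02],
  [0, 0, 0, 0.1067, -0.04, 0, 0.02],
  [0, 0, 0, 0.16, -0.0733, 0, 0.02],
  [0, 0, 0, 0.2133, -0.1, 0, 0.02],
  [0, 0, 0, 0.2667, -0.1267, 0, 0.02],
  [0, 0, 0, 0.32, -0.1467, 0, 0.02],
  [0, 0, 0, 0.3467, -0.156, 0, 0.02],
  [0, 0, 0, 0.3467, -0.156, 0, 0.02],
])

```text
clock: 13.6
eef_pos: [496.8, 2.6, 69.1]
tcp_rot: [-3.14, 0.001, 1.024]
contact_force: [0.3, 0.5, -0.7]
opening: 0.262
grasp_force: 24.5
```

Run:
```python
from h import *
c=camera_params("wrist");s=sensors.sense()
# cell in hand at previous image
w=np.load("w6.npz");print("held cell", wray({"camera_matrix":c["camera_matrix"],"world_from_camera":w["T"]},[(325.5,310)],71.8+32.7),"tcp ~462.5,-282")
p,_=grab_frame("wrist");np.savez("w7.npz",p=p,T=c["world_from_camera"],K=c["camera_matrix"])
row([530.1,52.3,70],np.radians(58.6))
h=cv2.cvtColor(p,cv2.COLOR_RGB2HSV)
m=((h[...,1]>70)&(h[...,0]>12)&(h[...,0]<32)&(h[...,2]>70)).astype(np.uint8)
n,_,st,ce=cv2.connectedComponentsWithStats(m)
for i in range(1,n):
    if st[i,4]>25: print(st[i],ce[i].round(1),wray(c,ce[i],9)[0].round(1))
```

```text
held cell [[ 463.70384664 -282.44361405  104.5       ]] tcp ~462.5,-282
t 13.65 pos [496.6   1.7  69.1] F [-0.8 -0.6  0.1] open 0.257
row [-0.0013  0.001   0.0007] [60.6  2.3 -0.9]
[ 43  89  79  10 509] [85.7 93.4] [409.7 182.6   9. ]
[ 43  99  78  11 481] [ 85.  103.7] [404.9 176.8   9. ]
[323 139  10  21 144] [327.5 148.9] [529.6  52.6   9. ]
[424 430  47  36 464] [446.7 445.8] [ 487.3 -248.1    9. ]
```

To row units: 0.073 m / 0.75 = 0.0973, 0.06 m / 0.75 = 0.08.

Emit:
move_arm([
  [0, 0, 0, 0.0333, 0.0027, 0.0133, 0.02],
  [0, 0, 0, 0.068, 0.0027, 0.0267, 0.02],
  [0, 0, 0, 0.068, 0.0027, 0.0533, 0.02],
  [0, 0, 0, 0.068, 0.0027, 0.08, 0.02],
  [0, 0, 0, 0.068, 0.0027, 0.0973, 0.02],
  [0, 0, 0, 0.068, 0.0027, 0.0973, 0.02],
  [0, 0, 0, 0.068, 0.0027, 0.0973, 0.02],
])

```text
clock: 14.52
eef_pos: [526.0, 43.5, -2.6]
tcp_rot: [3.141, -0.0, 1.021]
contact_force: [-0.7, -0.3, 0.1]
opening: 0.262
grasp_force: 24.5
```

Run:
```python
from h import *
row([529.6,52.6,-11],np.radians(58.6))
```

```text
t 14.53 pos [526.   43.5  -2.6] F [-0.7 -0.3  0.1] open 0.262
row [ 0.0004 -0.0003 -0.0014] [ 9.6 -1.6  8.4]
```

To row units: 0.006 m / 0.75 = 0.008, 0.003 m / 0.75 = 0.004.

Emit:
move_arm([
  [0, 0, 0, 0, -0.0021, 0.004, 0.02],
  [0, 0, 0, 0, -0.0021, 0.008, 0.02],
  [0, 0, 0, 0, -0.0021, 0.008, 0.02],
])

```text
clock: 14.9
eef_pos: [524.2, 44.7, -9.1]
tcp_rot: [-3.141, 0.0, 1.022]
contact_force: [-0.6, 0.4, -0.1]
opening: 0.262
grasp_force: 24.5
```

To row units: 0.001 m / 0.75 = 0.0013.

Emit:
move_arm([
  [0, 0, 0, 0, 0, 0.0013, 0.02],
  [0, 0, 0, 0, 0, 0.0013, 0.02],
])

```text
clock: 15.15
eef_pos: [524.3, 44.7, -10.0]
tcp_rot: [3.142, 0.0, 1.022]
contact_force: [-0.9, 0.0, 0.8]
opening: 0.258
grasp_force: 24.5
```

To row units: 0.0005 m / 0.75 = 0.0007.

Emit:
move_arm([
  [0, 0, 0, 0, 0, 0.0007, 0.02],
  [0, 0, 0, 0, 0, 0.0007, 0.02],
])

```text
clock: 15.4
eef_pos: [524.3, 44.7, -10.5]
tcp_rot: [-3.142, 0.0, 1.022]
contact_force: [-0.1, -0.3, 0.6]
opening: 0.258
grasp_force: 24.5
```

To row units: 0.0005 m / 0.75 = 0.0007.

Emit:
move_arm([
  [0, 0, 0, 0, 0, 0.0007, 0.02],
  [0, 0, 0, 0, 0, 0.0007, 0.02],
])

```text
clock: 15.65
eef_pos: [524.3, 44.7, -11.0]
tcp_rot: [3.142, -0.0, 1.022]
contact_force: [0.8, -0.4, -0.5]
opening: 0.258
grasp_force: 24.6
```

Emit:
move_arm([
  [0, 0, 0, 0, 0, 0.0007, 0.02],
  [0, 0, 0, 0, 0, 0.0007, 0.02],
])

```text
clock: 15.9
eef_pos: [524.4, 44.7, -11.2]
tcp_rot: [3.141, -0.0, 1.022]
contact_force: [-1.0, -0.1, 5.6]
opening: 0.259
grasp_force: 25.1
```

To row units: 0.006 m / 0.75 = 0.008, 0.005 m / 0.75 = 0.0067.

Emit:
move_arm([
  [0, 0, 0, 0.0013, 0, 0, 0.02],
  [0, 0, 0, 0.0027, 0, 0, 0.02],
  [0, 0, 0, 0.004, 0, 0, 0.02],
  [0, 0, 0, 0.0053, 0, 0, 0.02],
  [0, 0, 0, 0.0067, 0, 0, 0.02],
  [0, 0, 0, 0.008, 0, 0, 0.02],
  [0, 0, 0, 0.008, 0, 0, 0.02],
])

```text
clock: 16.77
eef_pos: [527.6, 50.0, -11.5]
tcp_rot: [3.141, -0.0, 1.022]
contact_force: [-0.3, -0.7, 4.4]
opening: 0.261
grasp_force: 24.9
```

To row units: 0.001 m / 0.75 = 0.0013, 0.0005 m / 0.75 = 0.0007.

Emit:
move_arm([
  [0, 0, 0, 0.0007, 0, 0, 0.02],
  [0, 0, 0, 0.0013, 0, 0, 0.02],
  [0, 0, 0, 0.0013, 0, 0, 0.02],
])

```text
clock: 17.15
eef_pos: [528.0, 50.7, -11.5]
tcp_rot: [-3.142, -0.0, 1.022]
contact_force: [-0.0, -0.1, 2.2]
opening: 0.259
grasp_force: 24.8
```

To row units: 0.001 m / 0.75 = 0.0013, 0.0005 m / 0.75 = 0.0007.

Emit:
move_arm([
  [0, 0, 0, 0.0007, 0, 0, 0.02],
  [0, 0, 0, 0.0013, 0, 0, 0.02],
  [0, 0, 0, 0.0013, 0, 0, 0.02],
])

```text
clock: 17.52
eef_pos: [528.5, 51.6, -11.6]
tcp_rot: [-3.142, -0.0, 1.022]
contact_force: [0.8, -0.3, -1.3]
opening: 0.263
grasp_force: 24.5
```

The force has dropped to nothing, so the cell is over the pocket. I'll feel downward.

To row units: 0.001 m / 0.75 = 0.0013, 0.0005 m / 0.75 = 0.0007.

Emit:
move_arm([
  [0, 0, 0, 0.0007, 0, 0.0007, 0.02],
  [0, 0, 0, 0.0007, 0, 0.0013, 0.02],
  [0, 0, 0, 0.0007, 0, 0.0013, 0.02],
])

```text
clock: 17.9
eef_pos: [528.6, 51.9, -12.6]
tcp_rot: [-3.141, 0.0, 1.022]
contact_force: [-0.8, 0.3, 0.7]
opening: 0.261
grasp_force: 24.5
```

To row units: 0.001 m / 0.75 = 0.0013, 0.0005 m / 0.75 = 0.0007.

Emit:
move_arm([
  [0, 0, 0, 0, 0, 0.0007, 0.02],
  [0, 0, 0, 0, 0, 0.0013, 0.02],
  [0, 0, 0, 0, 0, 0.0013, 0.02],
])

```text
clock: 18.27
eef_pos: [528.6, 51.9, -13.6]
tcp_rot: [-3.141, 0.0, 1.022]
contact_force: [0.6, 0.5, -0.4]
opening: 0.258
grasp_force: 24.5
```

Going in freely. Continue until the bottom or the tips touch.

To row units: 0.001 m / 0.75 = 0.0013, 0.0005 m / 0.75 = 0.0007.

Emit:
move_arm([
  [0, 0, 0, 0, 0, 0.0007, 0.02],
  [0, 0, 0, 0, 0, 0.0013, 0.02],
  [0, 0, 0, 0, 0, 0.0013, 0.02],
])

```text
clock: 18.65
eef_pos: [528.7, 51.9, -14.6]
tcp_rot: [-3.142, 0.0, 1.022]
contact_force: [0.0, 0.4, 0.6]
opening: 0.261
grasp_force: 24.5
```

To row units: 0.0005 m / 0.75 = 0.0007.

Emit:
move_arm([
  [0, 0, 0, 0, 0, 0.0007, 0.02],
  [0, 0, 0, 0, 0, 0.0007, 0.02],
])

```text
clock: 18.9
eef_pos: [528.7, 51.9, -14.7]
tcp_rot: [3.142, 0.0, 1.022]
contact_force: [-2.1, 0.3, 6.0]
opening: 0.26
grasp_force: 27.6
```

To row units: 0.0005 m / 0.75 = 0.0007.

Emit:
move_arm([
  [0, 0, 0, 0, 0, 0.0007, 0.02],
  [0, 0, 0, 0, 0, 0.0007, 0.02],
])

```text
clock: 19.15
eef_pos: [528.8, 51.9, -14.7]
tcp_rot: [3.141, -0.0, 1.022]
contact_force: [-3.1, -0.2, 10.8]
opening: 0.257
grasp_force: 30.9
```

The tips rest on the plate with the cell 3.6 mm down in the pocket. I'm releasing it, then pressing lightly from above.

To row units: -0.05 m / 0.75 = -0.0667, -0.02 m / 0.75 = -0.0267.

Emit:
move_arm([
  [0, 0, 0, 0, 0, -0.0013, 0.02],
  [0, 0, 0, 0, 0, -0.0013, 0.028],
  [0, 0, 0, 0, 0, -0.0013, 0.033],
  [0, 0, 0, 0, 0, -0.0013, 0.034],
  [0, 0, 0, 0, 0, -0.0013, 0.034],
  [0, 0, 0, 0, 0, -0.0267, 0.034],
  [0, 0, 0, 0, 0, -0.0667, 0.02],
  [0, 0, 0, 0, 0, -0.0667, 0],
])

```text
clock: 20.15
eef_pos: [530.4, 52.1, 36.3]
tcp_rot: [3.139, -0.002, 1.022]
contact_force: [-0.8, -0.2, -0.5]
opening: 0.038
grasp_force: 0.0
```

To row units: 0.042 m / 0.75 = 0.056, 0.035 m / 0.75 = 0.0467.

Emit:
move_arm([
  [0, 0, 0, 0, 0, 0.0133, 0],
  [0, 0, 0, 0, 0, 0.0333, 0],
  [0, 0, 0, 0, 0, 0.0467, 0],
  [0, 0, 0, 0, 0, 0.056, 0],
  [0, 0, 0, 0, 0, 0.056, 0],
  [0, 0, 0, 0, 0, 0.056, 0],
])

```text
clock: 20.9
eef_pos: [528.9, 51.9, -7.4]
tcp_rot: [3.141, -0.0, 1.022]
contact_force: [-0.6, -0.8, 0.1]
opening: 0.001
grasp_force: 0.0
```

To row units: 0.001 m / 0.75 = 0.0013.

Emit:
move_arm([
  [0, 0, 0, 0, 0, 0.0013, 0],
  [0, 0, 0, 0, 0, 0.0013, 0],
])

```text
clock: 21.15
eef_pos: [528.9, 52.0, -8.3]
tcp_rot: [3.141, -0.0, 1.022]
contact_force: [-0.0, -0.1, -0.3]
opening: 0.002
grasp_force: 0.0
```

To row units: 0.001 m / 0.75 = 0.0013.

Emit:
move_arm([
  [0, 0, 0, 0, 0, 0.0013, 0],
  [0, 0, 0, 0, 0, 0.0013, 0],
])

```text
clock: 21.4
eef_pos: [528.7, 51.9, -9.5]
tcp_rot: [3.142, -0.0, 1.022]
contact_force: [-0.0, -0.1, 0.5]
opening: 0.0
grasp_force: 0.0
```

To row units: 0.001 m / 0.75 = 0.0013.

Emit:
move_arm([
  [0, 0, 0, 0, 0, 0.0013, 0],
  [0, 0, 0, 0, 0, 0.0013, 0],
])

```text
clock: 21.65
eef_pos: [528.6, 51.9, -10.6]
tcp_rot: [-3.141, 0.0, 1.022]
contact_force: [-0.8, -0.2, 0.3]
opening: -0.003
grasp_force: 0.0
```

To row units: 0.0007 m / 0.75 = 0.0009.

Emit:
move_arm([
  [0, 0, 0, 0, 0, 0.0009, 0],
  [0, 0, 0, 0, 0, 0.0009, 0],
])

```text
clock: 21.9
eef_pos: [528.7, 51.9, -11.3]
tcp_rot: [-3.141, 0.0, 1.022]
contact_force: [-0.4, 0.2, 0.2]
opening: 0.001
grasp_force: 0.0
```

To row units: 0.0007 m / 0.75 = 0.0009.

Emit:
move_arm([
  [0, 0, 0, 0, 0, 0.0009, 0],
  [0, 0, 0, 0, 0, 0.0009, 0],
])

```text
clock: 22.15
eef_pos: [528.7, 51.9, -12.0]
tcp_rot: [-3.142, 0.0, 1.022]
contact_force: [-0.4, -0.0, -1.0]
opening: -0.001
grasp_force: 0.0
```

To row units: 0.0007 m / 0.75 = 0.0009.

Emit:
move_arm([
  [0, 0, 0, 0, 0, 0.0009, 0],
  [0, 0, 0, 0, 0, 0.0009, 0],
])

```text
clock: 22.4
eef_pos: [528.8, 51.9, -12.1]
tcp_rot: [3.142, -0.0, 1.022]
contact_force: [-2.4, 0.1, 8.5]
opening: 0.002
grasp_force: 4.1
```

Contact is at the height expected for a seated cell. I'll back off and check with the wrist camera.

To row units: -0.095 m / 0.75 = -0.1267, -0.08 m / 0.75 = -0.1067.

Emit:
move_arm([
  [0, 0, 0, 0, 0, -0.0267, 0],
  [0, 0, 0, -0.0133, 0, -0.08, 0],
  [0, 0, 0, -0.0667, 0, -0.1067, 0],
  [0, 0, 0, -0.1267, 0, -0.1067, 0],
  [0, 0, 0, -0.1267, 0, -0.1067, 0],
  [0, 0, 0, -0.1267, 0, -0.1067, 0],
])

```text
clock: 23.15
eef_pos: [479.6, -29.1, 67.5]
tcp_rot: [3.141, -0.001, 1.021]
contact_force: [0.3, 0.4, 0.5]
opening: 0.002
grasp_force: 0.0
```

Run:
```python
from h import *
s=sensors.sense();c=camera_params("wrist");p,d=grab_frame("wrist");np.savez("w8.npz",p=p,d=d)
print(s["eef_pos"],s["tcp_rot"],s["contact_force"])
K=c["camera_matrix"];T=c["world_from_camera"]
v,u=np.mgrid[0:480,0:640]
q=np.stack([(u-K[0,2])/K[0,0],(v-K[1,2])/K[0,0]],-1);t=np.linalg.norm(q,axis=-1)+1e-9
W=np.stack([q[...,0]/t*np.tan(t)*d,q[...,1]/t*np.tan(t)*d,d],-1)@T[:3,:3].T+T[:3,3]
ex=np.array([.521,.854]);ey=np.array([-.854,.521]);P=np.array([529.6,52.6])
X=(W[...,:2]-P)@ex;Y=(W[...,:2]-P)@ey;Z=W[...,2];ok=d>0
r=np.hypot(X,Y)
print("cell z",np.percentile(Z[ok&(r<8)],[5,50,95]),"plate z",[np.median(Z[ok&(abs(X-a)<6)&(abs(Y)<14)]).round(2) for a in(-35,-25,25)], "case",np.median(Z[ok&(abs(X-70)<10)&(abs(Y)<40)]))
for a in np.arange(-66,-54,1.): 
    k=ok&(abs(X-a)<.5)&(abs(Y)<20); print(a,k.sum(),Z[k].max().round(1) if k.any() else 0,end=' ; ')
m=ok&(Z>15)&(r<20)&(X<30);print("\ncell centroid X,Y",X[m].mean(),Y[m].mean(),m.sum())
h=cv2.cvtColor(p,cv2.COLOR_RGB2HSV)
b=((r<22)&(h[...,2]>150)).astype(np.uint8);n,_,st,ce=cv2.connectedComponentsWithStats(b)
for i in range(1,n):
    if st[i,4]>30: print(st[i],ce[i],wray(c,ce[i],16.7)[0])
cv2.imwrite("pics/w8.png",cv2.resize(p[60:260,200:460],(780,600),interpolation=cv2.INTER_CUBIC)[:,:,::-1])
```

```text
[479.63793197 -29.06289034  67.54158257] [ 3.14102426e+00 -5.26128281e-04  1.02094173e+00] [0.3183324  0.44713804 0.53953478]
cell z [15.95746113 17.13274981 18.38337041] plate z [np.float64(14.26), np.float64(14.28), np.float64(14.37)] case nan
-66.0 0 0 ; -65.0 57 21.2 ; -64.0 81 21.1 ; -63.0 115 22.0 ; -62.0 100 21.5 ; -61.0 107 21.3 ; -60.0 219 20.7 ; -59.0 101 15.9 ; -58.0 112 16.3 ; -57.0 76 16.0 ; -56.0 121 15.6 ; -55.0 84 15.9 ; 
cell centroid X,Y -0.07022822790949335 0.43007601454688854 1523
[307  75  22  21 264] [316.96969697  84.1969697 ] [528.17956779  57.99998225  16.7       ]
  return _methods._mean(a, axis=axis, dtype=dtype,
  ret = ret.dtype.type(ret / rcount)
```

The cell's top is 2.85 mm above the plate against 2.7 mm nominal, so it's seated. The lip's outer face is 65 mm beyond the pocket. I'm going down behind the lip.

To row units: 0.087 m / 0.75 = 0.116, 0.08 m / 0.75 = 0.1067.

Emit:
move_arm([
  [0, 0, 0, 0, 0, 0.04, 0],
  [0, 0, 0, 0, 0, 0.08, 0],
  [0, 0, 0, 0, 0, 0.1067, 0],
  [0, 0, 0, 0, 0, 0.116, 0],
  [0, 0, 0, 0, 0, 0.116, 0],
  [0, 0, 0, 0, 0, 0.116, 0],
])

```text
clock: 23.95
eef_pos: [479.9, -28.9, -19.0]
tcp_rot: [3.141, -0.001, 1.022]
contact_force: [1.0, -0.5, 0.1]
opening: 0.003
grasp_force: 0.0
```

To row units: 0.016 m / 0.75 = 0.0213, 0.014 m / 0.75 = 0.0187.

Emit:
move_arm([
  [0, 0, 0, 0.0067, 0, 0, 0],
  [0, 0, 0, 0.0133, 0, 0, 0],
  [0, 0, 0, 0.0187, 0, 0, 0],
  [0, 0, 0, 0.0213, 0, 0, 0],
  [0, 0, 0, 0.0213, 0, 0, 0],
])

```text
clock: 24.58
eef_pos: [487.6, -15.3, -19.6]
tcp_rot: [-3.142, 0.0, 1.022]
contact_force: [-0.6, -0.4, 0.5]
opening: -0.0
grasp_force: 0.0
```

To row units: 0.004 m / 0.75 = 0.0053, 0.003 m / 0.75 = 0.004.

Emit:
move_arm([
  [0, 0, 0, 0.0013, 0, 0, 0],
  [0, 0, 0, 0.0027, 0, 0, 0],
  [0, 0, 0, 0.004, 0, 0, 0],
  [0, 0, 0, 0.0053, 0, 0, 0],
  [0, 0, 0, 0.0053, 0, 0, 0],
])

```text
clock: 25.2
eef_pos: [489.7, -12.0, -19.6]
tcp_rot: [3.142, -0.0, 1.022]
contact_force: [-1.2, 1.0, 0.6]
opening: 0.0
grasp_force: 0.0
```

Emit:
move_arm([
  [0, 0, 0, 0.0013, 0, 0, 0],
  [0, 0, 0, 0.0027, 0, 0, 0],
  [0, 0, 0, 0.004, 0, 0, 0],
  [0, 0, 0, 0.0053, 0, 0, 0],
  [0, 0, 0, 0.008, 0, 0, 0],
  [0, 0, 0, 0.0107, 0, 0, 0],
])

```text
clock: 25.95
eef_pos: [493.2, -5.8, -19.7]
tcp_rot: [-3.141, 0.001, 1.022]
contact_force: [-1.7, -6.0, 2.3]
opening: -0.0
grasp_force: 3.0
```

To row units: 0.012 m / 0.75 = 0.016, 0.01 m / 0.75 = 0.0133.

Emit:
move_arm([
  [0, 0, 0, 0.0027, 0, 0, 0],
  [0, 0, 0, 0.0053, 0, 0, 0],
  [0, 0, 0, 0.008, 0, 0, 0],
  [0, 0, 0, 0.0107, 0, 0, 0],
  [0, 0, 0, 0.0133, 0, 0, 0],
  [0, 0, 0, 0.016, 0, 0, 0],
])

```text
clock: 26.7
eef_pos: [499.3, 4.4, -19.7]
tcp_rot: [-3.141, 0.001, 1.022]
contact_force: [-1.8, -5.9, 2.1]
opening: -0.001
grasp_force: 3.0
```

To row units: 0.016 m / 0.75 = 0.0213, 0.014 m / 0.75 = 0.0187.

Emit:
move_arm([
  [0, 0, 0, 0.0027, 0, 0, 0],
  [0, 0, 0, 0.0053, 0, 0, 0],
  [0, 0, 0, 0.008, 0, 0, 0],
  [0, 0, 0, 0.0107, 0, 0, 0],
  [0, 0, 0, 0.0133, 0, 0, 0],
  [0, 0, 0, 0.016, 0, 0, 0],
  [0, 0, 0, 0.0187, 0, 0, 0],
  [0, 0, 0, 0.0213, 0, 0, 0],
])

```text
clock: 27.7
eef_pos: [507.5, 18.1, -19.7]
tcp_rot: [-3.141, 0.002, 1.022]
contact_force: [-2.9, -6.6, 1.9]
opening: 0.0
grasp_force: 3.0
```

To row units: 0.016 m / 0.75 = 0.0213, 0.002 m / 0.75 = 0.0027.

Emit:
move_arm([
  [0, 0, 0, 0.0027, 0, 0, 0],
  [0, 0, 0, 0.0053, 0, 0, 0],
  [0, 0, 0, 0.008, 0, 0, 0],
  [0, 0, 0, 0.0107, 0, 0, 0],
  [0, 0, 0, 0.0133, 0, 0, 0],
  [0, 0, 0, 0.016, 0, 0, 0],
  [0, 0, 0, 0.0187, 0, 0, 0],
  [0, 0, 0, 0.0213, 0, 0, 0],
])

```text
clock: 28.7
eef_pos: [515.7, 31.7, -19.7]
tcp_rot: [-3.14, 0.002, 1.022]
contact_force: [-2.9, -6.2, 2.7]
opening: -0.002
grasp_force: 3.1
```

Emit:
move_arm([
  [0, 0, 0, 0.004, 0, 0, 0],
  [0, 0, 0, 0.008, 0, 0, 0],
  [0, 0, 0, 0.012, 0, 0, 0],
  [0, 0, 0, 0.016, 0, 0, 0],
  [0, 0, 0, 0.02, 0, 0, 0],
  [0, 0, 0, 0.024, 0, 0, 0],
  [0, 0, 0, 0.028, 0, 0, 0],
  [0, 0, 0, 0.032, 0, 0, 0],
])

```text
clock: 29.7
eef_pos: [528.0, 52.2, -19.8]
tcp_rot: [-3.14, 0.002, 1.022]
contact_force: [-3.9, -5.3, 4.1]
opening: -0.004
grasp_force: 3.1
```

Run:
```python
from h import *
s=sensors.sense();q=s["eef_pos"][:2]-[529.6,52.6];print(q@[.521,.854],q@[-.854,.521],s["contact_force"])
```

```text
-1.1820272297911172 1.1217893304715243 [-3.85457381 -5.28412158  4.13796234]
```

To row units: 0.016 m / 0.75 = 0.0213, 0.014 m / 0.75 = 0.0187.

Emit:
move_arm([
  [0, 0, 0, 0.0027, 0, 0, 0],
  [0, 0, 0, 0.0053, 0, 0, 0],
  [0, 0, 0, 0.008, 0, 0, 0],
  [0, 0, 0, 0.0107, 0, 0, 0],
  [0, 0, 0, 0.0133, 0, 0, 0],
  [0, 0, 0, 0.016, 0, 0, 0],
  [0, 0, 0, 0.0187, 0, 0, 0],
  [0, 0, 0, 0.0213, 0, 0, 0],
])

```text
clock: 30.7
eef_pos: [536.3, 65.8, -19.8]
tcp_rot: [-3.14, 0.002, 1.022]
contact_force: [-3.8, -4.7, 4.4]
opening: -0.006
grasp_force: 3.1
```

To row units: 0.002 m / 0.75 = 0.0027, 0.001 m / 0.75 = 0.0013.

Emit:
move_arm([
  [0, 0, 0, 0.0013, 0, 0, 0],
  [0, 0, 0, 0.0027, 0, 0, 0],
  [0, 0, 0, 0.0027, 0, 0, 0],
])

```text
clock: 31.08
eef_pos: [537.4, 67.5, -19.8]
tcp_rot: [-3.14, 0.002, 1.022]
contact_force: [-2.0, -4.3, 3.7]
opening: -0.001
grasp_force: 2.6
```

To row units: 0.002 m / 0.75 = 0.0027, 0.001 m / 0.75 = 0.0013.

Emit:
move_arm([
  [0, 0, 0, 0.0013, 0, 0, 0],
  [0, 0, 0, 0.0027, 0, 0, 0],
  [0, 0, 0, 0.0027, 0, 0, 0],
])

```text
clock: 31.45
eef_pos: [538.3, 69.2, -19.8]
tcp_rot: [-3.14, 0.002, 1.022]
contact_force: [-3.2, -4.3, 4.1]
opening: -0.003
grasp_force: 2.7
```

To row units: 0.0015 m / 0.75 = 0.002, 0.001 m / 0.75 = 0.0013.

Emit:
move_arm([
  [0, 0, 0, 0.0013, 0, 0, 0],
  [0, 0, 0, 0.002, 0, 0, 0],
  [0, 0, 0, 0.002, 0, 0, 0],
])

```text
clock: 31.82
eef_pos: [539.1, 70.5, -19.8]
tcp_rot: [-3.14, 0.002, 1.022]
contact_force: [-3.7, -4.0, 4.5]
opening: 0.004
grasp_force: 2.8
```

Emit:
move_arm([
  [0, 0, 0, 0.0013, 0, 0, 0],
  [0, 0, 0, 0.002, 0, 0, 0],
  [0, 0, 0, 0.002, 0, 0, 0],
])

```text
clock: 32.2
eef_pos: [539.8, 71.8, -19.8]
tcp_rot: [-3.14, 0.002, 1.022]
contact_force: [-3.1, -4.6, 4.9]
opening: -0.002
grasp_force: 2.8
```

To row units: 0.001 m / 0.75 = 0.0013.

Emit:
move_arm([
  [0, 0, 0, 0.0013, 0, 0, 0],
  [0, 0, 0, 0.0013, 0, 0, 0],
])

```text
clock: 32.45
eef_pos: [540.4, 72.6, -19.8]
tcp_rot: [-3.14, 0.002, 1.022]
contact_force: [-3.5, -4.1, 4.0]
opening: -0.002
grasp_force: 2.7
```

To row units: 0.001 m / 0.75 = 0.0013.

Emit:
move_arm([
  [0, 0, 0, 0.0013, 0, 0, 0],
  [0, 0, 0, 0.0013, 0, 0, 0],
])

```text
clock: 32.7
eef_pos: [540.9, 73.5, -19.8]
tcp_rot: [-3.14, 0.002, 1.022]
contact_force: [-3.5, -3.8, 4.0]
opening: 0.003
grasp_force: 2.7
```

To row units: 0.001 m / 0.75 = 0.0013.

Emit:
move_arm([
  [0, 0, 0, 0.0013, 0, 0, 0],
  [0, 0, 0, 0.0013, 0, 0, 0],
])

```text
clock: 32.95
eef_pos: [541.0, 73.8, -19.8]
tcp_rot: [-3.14, 0.003, 1.022]
contact_force: [-3.7, -6.8, 5.7]
opening: 0.001
grasp_force: 4.5
```

Emit:
move_arm([
  [0, 0, 0, 0.0013, 0, 0, 0],
  [0, 0, 0, 0.0013, 0, 0, 0],
])

```text
clock: 33.2
eef_pos: [540.9, 73.9, -19.9]
tcp_rot: [-3.139, 0.005, 1.023]
contact_force: [-6.3, -13.5, 7.4]
opening: -0.002
grasp_force: 7.0
```

To row units: 0.001 m / 0.75 = 0.0013.

Emit:
move_arm([
  [0, 0, 0, 0.0013, 0, 0, 0],
  [0, 0, 0, 0.0013, 0, 0, 0],
])

```text
clock: 33.45
eef_pos: [540.8, 74.0, -19.9]
tcp_rot: [-3.139, 0.006, 1.023]
contact_force: [-7.4, -18.5, 10.0]
opening: 0.003
grasp_force: 9.5
```

The force rises without any motion, so the tray is against its stop. I'll back off and look.

To row units: -0.11 m / 0.75 = -0.1467, -0.003 m / 0.75 = -0.004.

Emit:
move_arm([
  [0, 0, 0, -0.004, 0, 0, 0],
  [0, 0, 0, -0.02, 0, 0, 0],
  [0, 0, 0, -0.0467, 0, 0, 0],
  [0, 0, 0, -0.0667, 0, -0.04, 0],
  [0, 0, 0, -0.08, 0, -0.1067, 0],
  [0, 0, 0, -0.08, 0, -0.1467, 0],
  [0, 0, 0, -0.08, 0, -0.1467, 0],
])

```text
clock: 34.33
eef_pos: [513.7, 24.7, 92.5]
tcp_rot: [3.138, -0.003, 1.021]
contact_force: [0.1, 1.0, 0.1]
opening: -0.002
grasp_force: 0.0
```

Run:
```python
from h import *
s=sensors.sense();print(s["eef_pos"],s["contact_force"])
p,_=grab_frame("wrist");t,_=grab_frame("top")
im=np.zeros((600,800,3),np.uint8); im[:,:400]=cv2.resize(p[0:240,240:400],(400,600)); im[:300,400:]=cv2.resize(t[200:290,220:340],(400,300)); im[300:,400:]=cv2.resize(t[220:310,360:480],(400,300))
cv2.imwrite("pics/end.png",im[:,:,::-1])
```

```text
[513.70715351  24.71498092  92.54386289] [0.10103107 0.99248901 0.07352604]
```

View pics/end.png

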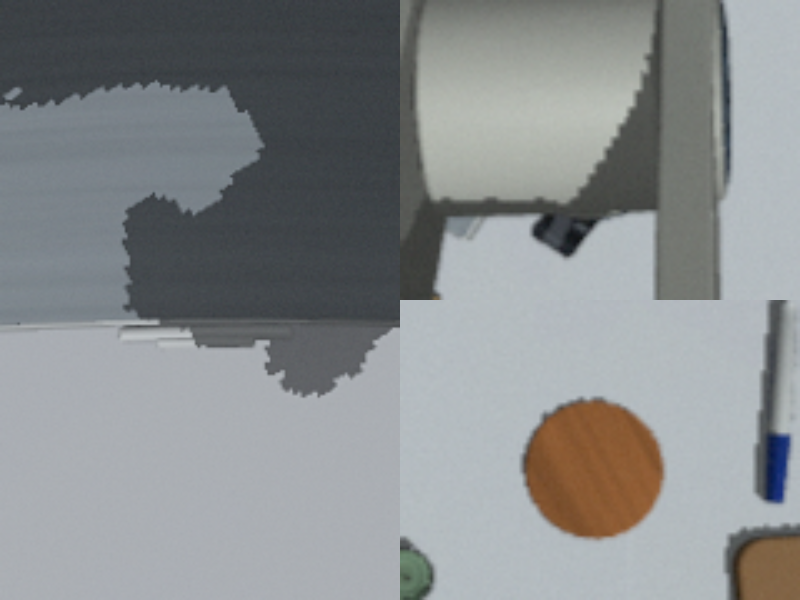

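The lip is flat against the case, at left crop (120–290, 330), and the coaster is empty. The robot touches nothing.

```bash
python3 -c "
from rig import *
print(order.sign_off())"
```

```text
the job is handed in; nothing more can be done
None
```

The coin cell is seated in the tray pocket and the tray is pushed home against its stop; I handed the job in at about 34 s, with no sensed force above about 22 N outside the grip.

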